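# Pop the sample hatch of the bench reader

## Task

Open the sample port of the bench reader that has the wide hatch: with a fingertip gently press the wide hatch all the way in once, near its free edge on the robot's side, and let go so that it pops up. Stay clear and watch for two seconds that it stays fully open, then finish, leaving it open and touching nothing. Only press, do not grip or lift anything; leave the narrow hatch alone and the loose things where they are.

Things in the scene. Friction and masses are not known exactly. Their poses are not given: they have to be found in the camera images.
- reader_wide: White bench reader, fixed, case 170 (x) x 150 (y) x 90 mm tall on feet up to 28 mm high; origin: centre of the case's underside; front (-x, screen and knob) towards the robot, turned up to 0.4 rad. Its flat grey hatch is 80 mm wide (y), 90 long (x), 12 mm proud of the case top; hinge along its far edge at x = +55 mm, free edge at x = -35 mm. The two cases are alike; this one may stand on the left or on the right.
- reader_narrow: White bench reader, fixed, case 170 (x) x 150 (y) x 90 mm tall on feet up to 28 mm high; origin: centre of the case's underside; front (-x, screen and knob) towards the robot, turned up to 0.4 rad. Its flat grey hatch is 45 mm wide (y), 90 long (x), 12 mm proud of the case top; hinge along its far edge at x = +55 mm, free edge at x = -35 mm. To be left shut.
- hatch_wide (a joint): Angle of the wide hatch (rad): about 0 (to 0.01) shut and latched, -0.081 pressed fully in (hard stop), positive open, 0.9 at its open stop. Push-push latch: pressed to the stop and let go, a spring swings it up to the open stop within a second and holds it there, following a finger that is taken away upward. Pushing the open hatch fully down again latches it shut.
- hatch_wide_press (a point): Where to press: on the wide hatch's upper face (102 mm above the case's underside when shut), midway across, 14 mm from its free edge, 76 mm from the hinge. It goes down about 6 mm to the stop, against 3 to 6 N; less than about 4 mm it only springs back shut. It rises about 60 mm when the hatch pops. The case top in front of the free edge is plain, 48 mm deep, 12 mm lower than the hatch.
- latch_wide (a joint): Step of the latch's small indexing pin, out of sight inside the wide-hatch reader (m): 0 as found, about 0.004 while pressed the first time, about 0.007 when released and open, about 0.012 on a second press, 0.016 when latched again.
- hatch_narrow (a joint): Angle of the narrow hatch (rad), same kind of latch: 0 shut. It stays shut.
- bottle: Bystander: amber glass reagent bottle, 52 mm wide, 115 mm tall, loose, on the far left; origin at its underside's centre.
- beaker: Bystander: open glass beaker, 64 mm wide, 85 mm tall, loose, on the far right; origin at its underside's centre.
- jar: Bystander: small white jar with blue cap, 28 mm wide, 50 mm tall, loose, between the two readers, towards the robot; origin at its underside's centre.
- vial: Bystander: small capped glass vial, 25 mm wide, 58 mm tall, loose, between the two readers, farther away; origin at its underside's centre.
- cork_ring: Bystander: cork flask ring, 80 mm wide, 22 mm tall, loose, in front, on the right; origin at its underside's centre.
- spatula: Bystander: lab spatula with black handle, lying flat, 160 mm long, loose, in front, on the left; origin at its middle, on the underside.
There are look-alikes about, which are no part of the job. Leave any turquoise look-alike of the reader_wide alone. What is shaped like the reader_narrow but black is not meant.

How it is judged:
On the way, in this order (a step that is already met when the one before it is completed fails the run):
1. the wide hatch is pressed fully in by the fingers (value of joint hatch_wide below -0.05 rad and value of joint latch_wide above 0.001 m and contact force between the fingers and hatch_wide above 0.5 N).
2. let go, the hatch has popped fully open and stays so, untouched, for a second (value of joint hatch_wide above 0.75 rad and value of joint latch_wide between 0.005 and 0.0095 m and contact force between each of the arm, the fingers and hatch_wide below 0.1 N), for 1 s.
At the end, for the whole second after the job is handed in: The wide hatch stands open (more than 0.75 of its 0.9 rad) after exactly one press (latch step between 5 and 9.5 mm), the narrow hatch is shut (under 0.05 rad), and no loose thing has moved more than 25 mm (value of joint hatch_wide above 0.75 rad and value of joint latch_wide between 0.005 and 0.0095 m and value of joint hatch_narrow below 0.05 rad and distance of each of bottle, beaker, jar, vial, cork_ring, spatula from where it was at the start of the episode below 0.025 m); the robot touches nothing.
It fails at once if the wide hatch is pressed in a second time (value of joint latch_wide above 0.0105 m).
It fails at once if the narrow hatch is pressed or opened (value of joint hatch_narrow above 0.1 rad or value of joint hatch_narrow below -0.04 rad).
It fails at once if a loose thing is moved or lifted by more than 25 mm (distance of any of bottle, beaker, jar, vial, cork_ring, spatula from where it was at the start of the episode above 0.025 m).
It fails at once if the wide hatch is pressed with more than 30 N (contact force between the fingers and hatch_wide above 30 N).
It also fails if it takes over 34 s, if anything falls off the work surface, if the arm or the gripper's body presses on something with over 40 N, if the wrist force passes 120 N, or if a joint passes its speed limit or range.

## Robot

A 6-joint arm with a two-finger parallel gripper is mounted at the origin on the work surface. World frame = base frame: x ahead of the robot, y to its left, z up, the work surface at z = 0. Lengths are in m, angles in rad, forces in N, time in s.
With the tool pointing down it reaches from about 0.35 to 1 m from the base axis. Payload 7.1 kg.
Tool frame: the origin (TCP) lies at the centre of the arm's flange, where the gripper is bolted on; the fingertips stand 173 mm ahead of it and the grasp point (between the pads) lies 155 mm ahead of it; x points along the fingers, y is the direction in which the jaws open and shut, and the axes are right-handed (so a half turn about x gives the same grasp; the last joint's range is limited). The gripper opens to 85 mm and grips with 20 to 120 N. Pads are 22 mm wide; open, the fingers measure 114 mm over their backs; the gripper's body (76 mm by 85 mm) begins 54 mm behind the grasp point. The pads swing forward as they close: fully open they stand 13 mm farther back than shut.
Start: joints at [-1.312, 0.423, 1.63, -0, 1.089, -0.019], TCP at [0.171, -0.601, 0.405] pointing down, gripper open.
Joint ranges: [-3, 3], [-0.9, 2.11], [0.09, 2.58], [-1.31, 4.45], [0.11, 2.69], [-2.54, 2.54]. Speed limits (rad/s): [2.39, 2.39, 3.01, 3.14, 3.14, 3.14].

## Interface

Orientations are given as a unit quaternion [w, x, y, z].
In Python, from cell import monitor, eyes, robot gives the robot as it stands. The module is installed in compiled form; this text tells all that it offers.
- The arm moves only by the tool play_rows, never from a script. Its argument "commands" is one flat list of numbers, 6 for each row, row after row: the shift along the tool's x, y, z in m, then the turn, a rotation vector about the tool's x, y, z in rad. A call has 1 to 20 rows; each row is the pose to reach, as a shift and turn from the pose commanded when the call began, along the tool's axes at that moment; what a row does not reach only later rows make up. A row lasts 1/10 s, in which the tool goes at most 50 mm and 8.59 degrees, less where a joint would pass 70% of its speed; a pose out of reach is approached as far as the arm can. A call with a gripper value outside its range is refused whole. "hand" is the closure, from 0 (fully open) to 1 (shut), set as the call begins (left out, the last holds). The fingers move at their own pace and stop on an object; "newtons" is the grip in N (left out, the last holds). Time passes only in rows, so rows that repeat a pose let the fingers close. It gives the time, the measured TCP pose, the force and the opening at its end, in the units of the state.
- monitor.state(): the state, without advancing time (a new reading comes with each control period).
- eyes.grab_frame(name): name is "scene" or "side" or "wrist"; returns a dict with "img" (384x512x3 uint8, blue, green, red), "fov_y" (degrees; the focal length in pixels is half the picture's height over the tangent of half this angle, whatever the lens; pixels are square), "cx", "cy" (the principal point, pixels), "k1" (the pictures are not rectified: a ray, as slopes to the right and down, at radius r is drawn at 1 + k1 r^2 times it, then the intrinsics apply), "T" (4x4, takes a point from camera to world coordinates); the wrist camera has in their place "tool_from_camera" (4x4, takes a point from camera to tool coordinates, whose origin is the TCP and whose axes are the tool frame's). Camera axes: x right, y down, z forward; pixel columns grow to the right and rows downward; lengths in m; the calibration is good to about 2 mm. A picture is of the moment at which its call begins: read the wrist's pose just before it. There is no depth.
- robot.hand_in(): hands the job in, once; it reports no verdict.
Trained networks look in a picture, given as the dict that the camera call returned (one of the last four; its "shot" number tells which), for a name from the list of things; names that differ only in an ending like _2 or _b are one class to them, and where a whole thing is asked for, a point or a joint stands for the part that bears it (a point fixed in the world has none). Each returns a list of dicts, best first, with "conf" (0 to 1); they miss things now and then, are a little off and sometimes report something else, mostly with a low value. They report only what shows in the picture. A call takes as long as a camera call. They do not tell look-alikes from the thing itself.
- eyes.recognise(picture, label): "box" ([left, top, right, bottom] in pixels, round what is visible of it).
- eyes.masks_of(picture, label): "region" (384x512 bool, what is visible of it) and "box" ([left, top, right, bottom] in pixels, round what is visible of it).
The state is a dict: "t": time; "joint_positions": joint angles; "qd": joint speeds; "tau": joint torques, N m; "tcp_pos": TCP position; "eef_rot": TCP orientation; "contact_force": force on the tool from outside, world axes, zero at the start; "torque": the same for the moment, N m; "gripper_width": finger opening in m.
Only numpy, scipy, OpenCV 4.12 (cv2) and the standard library are available. Lean on these libraries where they do the work, as an engineer would, in place of code of your own. Each camera call takes 0.05 s, during which the arm holds its last target. There are 200 camera calls.

## Working session

There is one attempt and no reset: what is moved stays moved. The work goes in short steps, Python scripts to look and compute and a tool call to move; the robot and the scene stay as the last step left them, time stands still between calls to the robot, and variables do not carry over. Pictures are saved under pics/ and viewed, about 8 in all and at most 12, crops included, and the job is handed in when it is done.

Besides the shell and the picture viewer there is one more tool, called after "Call:" by a JSON object that holds its "method" and its "body". play_rows: Moves the arm, as the interface text tells. Its arguments: {"type":"object","properties":{"commands":{"type":"array","items":{"type":"number"}},"hand":{"type":"number"},"newtons":{"type":"number"}},"required":["commands"]}

```bash
mkdir -p pics
cat > h.py <<'E'
import numpy as np, cv2
from cell import monitor, eyes, robot
def K(p):
    f=192/np.tan(np.radians(p["fov_y"])/2); return f
def T(p,s=None):
    if "T" in p: return np.array(p["T"])
    from scipy.spatial.transform import Rotation as R
    q=s["eef_rot"]; M=np.eye(4); M[:3,:3]=R.from_quat([q[1],q[2],q[3],q[0]]).as_matrix(); M[:3,3]=s["tcp_pos"]
    return M@np.array(p["tool_from_camera"])
def ray(p,u,v,s=None):
    f=K(p); d=np.array([[[(u-p["cx"])/f,(v-p["cy"])/f]]],float)
    xy=cv2.undistortPoints(d,np.eye(3),np.array([p["k1"],0,0,0,0.]))[0,0]
    M=T(p,s); return M[:3,3],M[:3,:3]@np.array([xy[0],xy[1],1])
def onz(p,u,v,z,s=None):
    o,d=ray(p,u,v,s); return o+d*(z-o[2])/d[2]
def proj(p,X,s=None):
    M=np.linalg.inv(T(p,s)); c=np.atleast_2d(X)@M[:3,:3].T+M[:3,3]; f=K(p)
    xy=c[:,:2]/c[:,2:]; xy=xy*(1+p["k1"]*(xy**2).sum(1,keepdims=True)); return xy*f+[p["cx"],p["cy"]]
E
python3 - <<'E'
from h import *
print(monitor.state())
ims=[]
for n in ("scene","side"):
    p=eyes.grab_frame(n); cv2.imwrite(f"pics/{n}0.png",p["img"]); print(n,T(p)[:3,3],p["fov_y"],p["k1"])
    for l in ("reader_wide","reader_narrow","hatch_wide","hatch_narrow","jar","vial"):
        print(l,[(np.round(b["box"]).tolist(),round(b["conf"],2)) for b in eyes.recognise(p,l)])
E
```

```text
{'t': 0.0, 'joint_positions': array([-1.31202795e+00,  4.23850589e-01,  1.63071382e+00, -9.94152894e-06,
        1.08856824e+00, -1.90167192e-02]), 'qd': array([-7.12040811e-04,  3.67154384e-04, -1.00044262e-03,  8.70944894e-05,
       -1.76277812e-03, -9.40794454e-04]), 'tau': array([ 2.92252582e-03, -5.57381344e+01, -2.81739557e+01,  5.69833639e-05,
        7.51888758e-03, -4.72346983e-06]), 'tcp_pos': array([ 0.17133218, -0.60076153,  0.40393003]), 'eef_rot': array([-0.0973578 , -0.70022865, -0.09843818,  0.70036506]), 'contact_force': array([ 0.2483168 , -0.17197327,  0.03019493]), 'torque': array([-0.02214941, -0.00791412, -0.01428979]), 'gripper_width': 0.08538435149898456}
scene [ 1.31461178 -0.56466019  0.9896496 ] 53.690820899215005 -0.06255702287041569
reader_wide [([340.0, 169.0, 412.0, 235.0], 0.95), ([166.0, 146.0, 225.0, 201.0], 0.71), ([341.0, 128.0, 382.0, 144.0], 0.65), ([300.0, 139.0, 356.0, 197.0], 0.58)]
reader_narrow [([194.0, 196.0, 250.0, 256.0], 0.66), ([50.0, 207.0, 113.0, 270.0], 0.56)]
hatch_wide [([313.0, 147.0, 347.0, 170.0], 0.95), ([368.0, 183.0, 401.0, 209.0], 0.7), ([179.0, 154.0, 212.0, 175.0], 0.67)]
hatch_narrow [([64.0, 214.0, 84.0, 244.0], 0.9), ([214.0, 204.0, 229.0, 234.0], 0.59)]
jar []
vial [([300.0, 198.0, 307.0, 212.0], 0.62), ([310.0, 146.0, 345.0, 168.0], 0.45)]
side [0.00960394 0.62592669 0.96989037] 55.73515790900149 -0.009499009063311642
reader_wide [([113.0, 194.0, 185.0, 263.0], 0.76), ([312.0, 178.0, 365.0, 236.0], 0.69), ([172.0, 223.0, 249.0, 297.0], 0.63)]
reader_narrow [([344.0, 117.0, 392.0, 158.0], 0.97), ([254.0, 141.0, 312.0, 193.0], 0.73)]
hatch_wide [([190.0, 232.0, 226.0, 262.0], 0.88), ([127.0, 200.0, 166.0, 228.0], 0.78), ([329.0, 188.0, 360.0, 209.0], 0.73)]
hatch_narrow [([272.0, 149.0, 292.0, 166.0], 0.7), ([358.0, 119.0, 382.0, 135.0], 0.5)]
jar [([258.0, 226.0, 268.0, 240.0], 0.57)]
vial [([221.0, 208.0, 225.0, 213.0], 0.54)]
```

View pics/scene0.png

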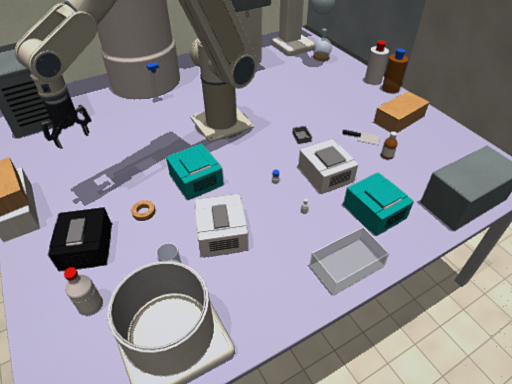

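View pics/side0.png

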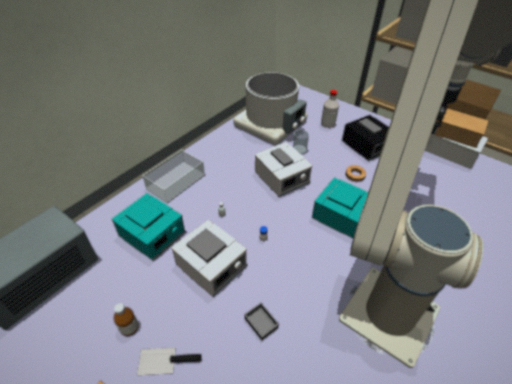

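The scene view shows two white readers. The one at (328,165), side view (208,258), has the wide hatch. The one at (221,223), side view (283,167), has the narrow hatch. The turquoise ones at (195,170) and (378,203) and the black one at (82,238) are look-alikes. The target is the white one at scene (328,165). Next I'll fit its pose and check it in an enlarged crop.

```bash
cat >> h.py <<'E'
def W(q,pts):
    c,s=np.cos(q[3]),np.sin(q[3]); pts=np.array(pts,float); return pts@np.array([[c,s,0],[-s,c,0],[0,0,1]])+[q[0],q[1],q[2]]
HT=[[-.035,-.04,.102],[-.035,.04,.102],[.055,.04,.102],[.055,-.04,.102]]
CB=[[x,y,z] for z in (0,.09) for x in (-.085,.085) for y in (-.075,.075)]
PR=[[-.021,0,.102]]
E
cat > fit.py <<'E'
from h import *
from scipy.optimize import minimize
obs=[]
for n,c,hc in (("scene",(328,165),(330,158)),("side",(208,258),(208,246))):
    p=eyes.grab_frame(n)
    def pick(l,c):
        m=[b for b in eyes.masks_of(p,l) if b["box"][0]<c[0]<b["box"][2] and b["box"][1]<c[1]<b["box"][3]]
        m.sort(key=lambda b:-b["region"].sum() if l!="hatch_wide" else abs(b["region"].sum()-500)); print(n,l,[(np.round(b["box"]),b["region"].sum(),round(b["conf"],2)) for b in m]); return m[0]["region"].astype(np.uint8) if m else None
    obs.append((p,pick("reader_wide",c),pick("hatch_wide",hc)))
def iou(p,m,X):
    h=cv2.convexHull((proj(p,X)*16).astype(np.int32)); r=np.zeros((384,512),np.uint8); cv2.fillConvexPoly(r,h,1,shift=4)
    return (r&m).sum()/max(1,(r|m).sum())
def cost(q):
    e=0
    for p,m,h in obs:
        if m is not None: e-=iou(p,m,W(q,CB+HT))
        if h is not None: e-=iou(p,h,W(q,HT))
    return e+((q[2]-.014)/.03)**2*.05
g=[]
X0=onz(obs[0][0],330,158,.11); X1=onz(obs[1][0],208,246,.11); print(X0,X1)
x=(X0+X1)/2
for yaw in (-.3,0,.3):
    r=minimize(cost,[x[0]-.01,x[1],.014,yaw],method="Nelder-Mead",options=dict(initial_simplex=np.array([[x[0]-.01,x[1],.014,yaw]]+[[x[0]-.01+a,x[1]+b,.014+c,yaw+d] for a,b,c,d in ((.02,0,0,0),(0,.02,0,0),(0,0,.012,0),(0,0,0,.2))]),maxiter=400)); print(r.x.round(4),r.fun); g.append(r)
q=min(g,key=lambda r:r.fun).x
print("press",W(q,PR))
out=[]
for (p,m,h),c in zip(obs,((328,165),(208,258))):
    im=cv2.resize(p["img"],None,fx=5,fy=5,interpolation=cv2.INTER_CUBIC)
    for P in (HT,CB[4:6]+CB[7:5:-1]):
        cv2.polylines(im,[((proj(p,W(q,P))+.5)*5).astype(np.int32)],True,(0,0,255),1)
    cv2.circle(im,tuple(((proj(p,W(q,PR))[0]+.5)*5).astype(int)),3,(0,255,0),-1)
    out.append(im[c[1]*5-200:c[1]*5+200,c[0]*5-200:c[0]*5+200])
cv2.imwrite("pics/fit.png",np.hstack(out))
E
python3 fit.py
```

```text
scene reader_wide [(array([300., 140., 358., 192.]), np.int64(2194), 0.88)]
scene hatch_wide [(array([315., 145., 346., 168.]), np.int64(401), 0.65)]
side reader_wide [(array([172., 222., 247., 297.]), np.int64(3450), 0.72)]
side hatch_wide [(array([188., 229., 224., 259.]), np.int64(717), 0.68)]
[0.54104269 0.17641354 0.11      ] [0.50453761 0.20206966 0.11      ]
[ 0.5107  0.1954 -0.0054 -0.0634] -3.727456911842307
[ 0.5108  0.1947 -0.0051 -0.0648] -3.7183009546370394
[ 0.512   0.1949 -0.0054 -0.1153] -3.7089209922547925
press [[0.48969848 0.19672878 0.09661416]]
```

View pics/fit.png

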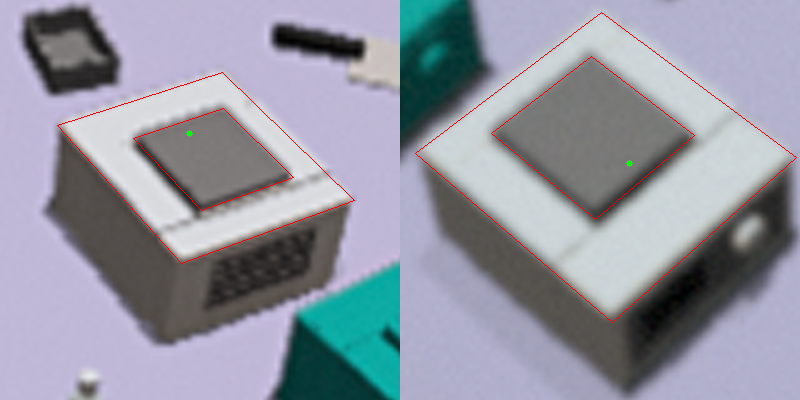

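The overlay fits in both views: a 90x80 grey hatch on a white case, with the knob side facing the robot. The press point is at about (0.490, 0.197, 0.10), at scene px ~(326,152) and side px ~(214,251). Next I'll plan the approach.

```bash
cat >> h.py <<'E'
from scipy.spatial.transform import Rotation as R
def rot(s): q=s["eef_rot"]; return R.from_quat([q[1],q[2],q[3],q[0]])
def delta(s,X,yaw=None):
    r=rot(s); d=r.inv().apply(np.array(X)-s["tcp_pos"])
    if yaw is None: return d.round(4),
    # goal: x down, tool y along world dir (cos,sin)(yaw)
    o=[]
    for a in (yaw,yaw+np.pi):
        y=np.array([np.cos(a),np.sin(a),0]); x=np.array([0,0,-1.]); G=R.from_matrix(np.c_[x,y,np.cross(x,y)])
        o.append((r.inv()*G).as_rotvec().round(3))
    return d.round(4),o
E
python3 - <<'E'
from h import *
s=monitor.state(); print(rot(s).as_matrix().round(3))
for X in ((.4,-.3,.42),(.45,.05,.43),(.44,.19,.43)): print(delta(s,X,-.065+np.pi/2))
p=eyes.grab_frame("wrist"); print(np.array(p["tool_from_camera"]).round(3))
E
```

```text
[[-0.     0.274 -0.962]
 [ 0.    -0.962 -0.274]
 [-1.    -0.     0.   ]]
(array([-0.0153, -0.2268, -0.3024]), [array([-2.799, -0.   ,  0.   ]), array([0.343, 0.   , 0.   ])])
(array([-0.0253, -0.5496, -0.4465]), [array([-2.799, -0.   ,  0.   ]), array([0.343, 0.   , 0.   ])])
(array([-0.0253, -0.687 , -0.4752]), [array([-2.799, -0.   ,  0.   ]), array([0.343, 0.   , 0.   ])])
[[-0.    -0.261  0.965  0.031]
 [ 1.    -0.001 -0.     0.   ]
 [ 0.001  0.965  0.261 -0.066]
 [ 0.     0.     0.     1.   ]]
```

Call:
{"method": "play_rows", "body": {"commands": [-0.01, -0.04, -0.03, 0, 0, 0, -0.015, -0.08, -0.06, -0.1, 0, 0, -0.015, -0.12, -0.1, -0.2, 0, 0, -0.015, -0.155, -0.135, -0.3, 0, 0, -0.015, -0.19, -0.17, -0.4, 0, 0, -0.015, -0.225, -0.205, -0.5, 0, 0, -0.015, -0.26, -0.24, -0.6, 0, 0, -0.02, -0.295, -0.275, -0.7, 0, 0, -0.02, -0.33, -0.31, -0.8, 0, 0, -0.02, -0.37, -0.34, -0.9, 0, 0, -0.025, -0.41, -0.37, -1.0, 0, 0, -0.025, -0.455, -0.395, -1.1, 0, 0, -0.025, -0.5, -0.415, -1.2, 0, 0, -0.025, -0.545, -0.435, -1.228, 0, 0, -0.025, -0.59, -0.45, -1.228, 0, 0, -0.025, -0.635, -0.47, -1.228, 0, 0, -0.025, -0.66, -0.49, -1.228, 0, 0, -0.025, -0.685, -0.505, -1.228, 0, 0, -0.025, -0.685, -0.505, -1.228, 0, 0, -0.025, -0.685, -0.505, -1.228, 0, 0], "hand": 1}}

```text
t: 3.05
tcp_pos: [0.469, 0.1965, 0.4295]
eef_rot: [-0.484, -0.515, -0.484, 0.516]
contact_force: [-0.4, -0.5, 0.0]
gripper_width: 0.0
```

Run:
```python
from h import *
s=monitor.state(); p=eyes.grab_frame("wrist"); print(s["t"],s["tcp_pos"],s["joint_positions"].round(2),s["contact_force"],s["gripper_width"],rot(s).as_matrix().round(2).tolist())
im=p["img"].copy()
for z,c in ((-.005,(0,0,255)),(.01,(255,0,0))):
  q=[.5107,.1954,z,-.0634]
  for P in (HT,CB[4:6]+CB[7:5:-1],PR): cv2.polylines(im,[proj(p,W(q,P),s).astype(np.int32)],True,c,1+3*(P is PR))
cv2.imwrite("pics/w1.png",im)
for b in eyes.masks_of(p,"hatch_wide"): 
  print(b["box"],b["conf"],cv2.boxPoints(cv2.minAreaRect(np.argwhere(b["region"])[:,::-1].astype(np.float32))).round(1).tolist())
```

```text
3.05 [0.46900142 0.19651485 0.42949553] [ 0.37  0.22  1.86 -0.    1.06  0.44] [-0.35056877 -0.53828004  0.03022437] 2.7814322910484073e-05 [[-0.0, 1.0, -0.06], [-0.0, -0.06, -1.0], [-1.0, -0.0, 0.0]]
[492.1, 91.6, 512.0, 170.1] 0.74 [[492.0, 93.0], [511.0, 93.0], [511.0, 171.0], [492.0, 171.0]]
[270.8, 135.3, 358.6, 212.1] 0.69 [[266.3999938964844, 212.39999389648438], [270.20001220703125, 133.8000030517578], [360.29998779296875, 138.10000610351562], [356.5, 216.8000030517578]]
```

View pics/w1.png

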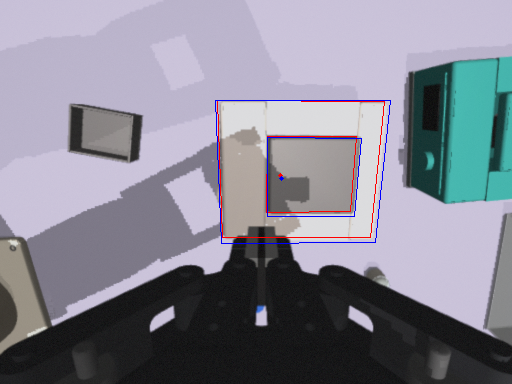

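The wrist view shows the white reader with its grey hatch at px (268-360, 136-214). Both overlays agree, with the press point at px (281,178). I'll go above it.

Call:
{"method": "play_rows", "body": {"commands": [0.03, 0.01, 0, 0, 0, 0, 0.07, 0.021, -0.001, 0, 0, 0, 0.11, 0.021, -0.001, 0, 0, 0, 0.13, 0.021, -0.001, 0, 0, 0, 0.137, 0.021, -0.001, 0, 0, 0, 0.137, 0.021, -0.001, 0, 0, 0, 0.137, 0.021, -0.001, 0, 0, 0]}}

```text
t: 3.85
tcp_pos: [0.4907, 0.1956, 0.2939]
eef_rot: [0.484, 0.517, 0.483, -0.516]
contact_force: [0.2, -0.2, -0.1]
gripper_width: -0.0004
```

Run:
```python
from h import *
s=monitor.state(); print(s["t"],s["tcp_pos"],s["contact_force"])
tip=s["tcp_pos"]+rot(s).apply([.173,0,0]); print(tip)
o=[]
for n in ("scene","side"):
    p=eyes.grab_frame(n); u,v=proj(p,tip)[0]
    o.append(cv2.resize(cv2.getRectSubPix(p["img"],(80,80),(u,v)),(400,400),interpolation=cv2.INTER_CUBIC))
cv2.imwrite("pics/above.png",np.hstack(o))
```

```text
3.85 [0.4907463  0.19555206 0.29392558] [ 0.20646615 -0.24733498 -0.11330825]
[0.49104537 0.19565682 0.12092587]
```

View pics/above.png

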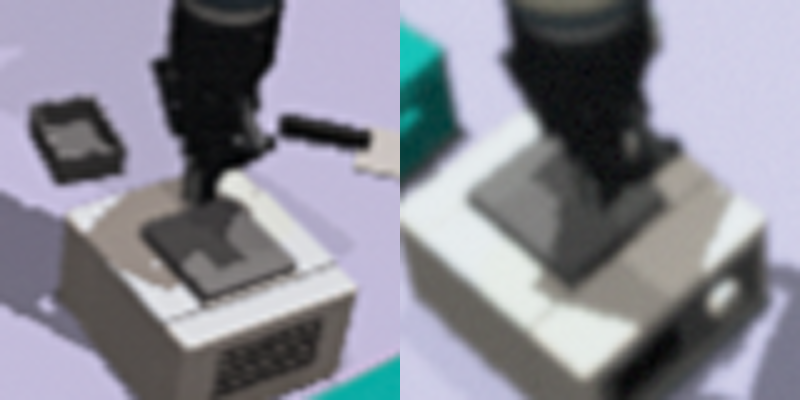

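In both views the closed fingertips hang over the hatch near its free edge, midway across. Next is a slow guarded descent.

Call:
{"method": "play_rows", "body": {"commands": [0.003, 0, 0, 0, 0, 0, 0.006, 0.001, 0, 0, 0, 0, 0.009, 0.001, 0, 0, 0, 0, 0.012, 0.001, 0, 0, 0, 0, 0.014, 0.001, 0, 0, 0, 0, 0.014, 0.001, 0, 0, 0, 0]}}

```text
t: 4.55
tcp_pos: [0.4911, 0.1957, 0.2783]
eef_rot: [-0.483, -0.516, -0.484, 0.516]
contact_force: [-0.2, 1.0, -0.2]
gripper_width: -0.0001
```

Call:
{"method": "play_rows", "body": {"commands": [0.0015, 0, 0, 0, 0, 0, 0.003, 0, 0, 0, 0, 0, 0.003, 0, 0, 0, 0, 0]}}

```text
t: 4.85
tcp_pos: [0.4911, 0.1958, 0.2757]
eef_rot: [-0.483, -0.516, -0.484, 0.516]
contact_force: [-1.6, -0.4, 2.9]
gripper_width: -0.0002
```

Call:
{"method": "play_rows", "body": {"commands": [0.0015, 0, 0, 0, 0, 0, 0.003, 0, 0, 0, 0, 0, 0.003, 0, 0, 0, 0, 0]}}

```text
t: 5.15
tcp_pos: [0.491, 0.1958, 0.2726]
eef_rot: [-0.483, -0.516, -0.484, 0.516]
contact_force: [-2.6, 0.5, 3.3]
gripper_width: -0.0002
```

Contact is at a TCP height of about 0.277, so the stop should be near 0.271. I'll continue in 1.5 mm steps.

Call:
{"method": "play_rows", "body": {"commands": [0.001, 0, 0, 0, 0, 0, 0.0015, 0, 0, 0, 0, 0, 0.0015, 0, 0, 0, 0, 0]}}

```text
t: 5.45
tcp_pos: [0.4911, 0.1958, 0.2715]
eef_rot: [-0.483, -0.516, -0.484, 0.516]
contact_force: [-4.1, 0.2, 8.1]
gripper_width: -0.0002
```

Call:
{"method": "play_rows", "body": {"commands": [0.0005, 0, 0, 0, 0, 0, 0.0005, 0, 0, 0, 0, 0]}}

```text
t: 5.65
tcp_pos: [0.4911, 0.1958, 0.2713]
eef_rot: [-0.483, -0.516, -0.484, 0.516]
contact_force: [-5.7, 0.7, 12.8]
gripper_width: 0.0
```

The force is rising steeply (3, 8, then 13 N) while the tip no longer moves, so it is at the hard stop. I'll let go upward.

Call:
{"method": "play_rows", "body": {"commands": [-0.01, 0, 0, 0, 0, 0, -0.03, 0, 0, 0, 0, 0, -0.06, 0, 0, 0, 0, 0, -0.1, 0, 0, 0, 0, 0, -0.14, 0, 0, 0, 0, 0, -0.18, 0, 0, 0, 0, 0, -0.2, -0.03, 0, 0, 0, 0, -0.2, -0.06, 0, 0, 0, 0, -0.2, -0.08, 0, 0, 0, 0, -0.2, -0.08, 0, 0, 0, 0, -0.2, -0.08, 0, 0, 0, 0, -0.2, -0.08, 0, 0, 0, 0, -0.2, -0.08, 0, 0, 0, 0, -0.2, -0.08, 0, 0, 0, 0, -0.2, -0.08, 0, 0, 0, 0, -0.2, -0.08, 0, 0, 0, 0, -0.2, -0.08, 0, 0, 0, 0, -0.2, -0.08, 0, 0, 0, 0, -0.2, -0.08, 0, 0, 0, 0, -0.2, -0.08, 0, 0, 0, 0]}}

```text
t: 7.65
tcp_pos: [0.4114, 0.201, 0.4708]
eef_rot: [0.483, 0.516, 0.483, -0.516]
contact_force: [-0.6, 0.8, 0.1]
gripper_width: 0.0
```

Call:
{"method": "play_rows", "body": {"commands": [0, 0, 0, 0, 0, 0, 0, 0, 0, 0, 0, 0, 0, 0, 0, 0, 0, 0, 0, 0, 0, 0, 0, 0, 0, 0, 0, 0, 0, 0, 0, 0, 0, 0, 0, 0, 0, 0, 0, 0, 0, 0, 0, 0, 0, 0, 0, 0, 0, 0, 0, 0, 0, 0, 0, 0, 0, 0, 0, 0, 0, 0, 0, 0, 0, 0, 0, 0, 0, 0, 0, 0, 0, 0, 0, 0, 0, 0, 0, 0, 0, 0, 0, 0, 0, 0, 0, 0, 0, 0]}}

```text
t: 9.15
tcp_pos: [0.4114, 0.201, 0.4707]
eef_rot: [-0.483, -0.516, -0.483, 0.516]
contact_force: [-0.2, 0.1, 0.5]
gripper_width: 0.0002
```

Run:
```python
from h import *
s=monitor.state(); print(s["t"],s["tcp_pos"],s["contact_force"])
o=[]
q=[.5107,.1954,.0,-.0634]
H=np.array(HT)
for a in (0,.9):
  pass
for n in ("scene","side"):
    p=eyes.grab_frame(n); u,v=proj(p,W(q,[[0,0,.11]]))[0]
    # predicted free edge when open 0.9
    e=[[.055-.09*np.cos(.9),y,.1+.09*np.sin(.9)] for y in (-.04,.04)]
    im=cv2.resize(p["img"],None,fx=4,fy=4,interpolation=cv2.INTER_CUBIC)
    for k in proj(p,W(q,e)): cv2.circle(im,tuple(((k+.5)*4).astype(int)),3,(0,0,255),-1)
    o.append(cv2.getRectSubPix(im,(400,400),(u*4,v*4)))
cv2.imwrite("pics/open.png",np.hstack(o))
```

```text
9.15 [0.41138232 0.20096632 0.47073755] [-0.24079032  0.13208551  0.51845818]
```

View pics/open.png

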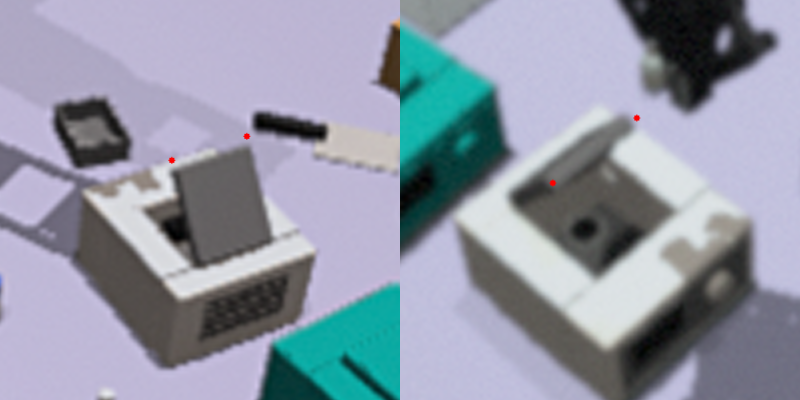

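The hatch stands open in both views, and the fingers are well clear. The free edge is a few mm below my rough prediction, so I'll wait another second and check that it is still and at what angle.

Call:
{"method": "play_rows", "body": {"commands": [0, 0, 0, 0, 0, 0, 0, 0, 0, 0, 0, 0, 0, 0, 0, 0, 0, 0, 0, 0, 0, 0, 0, 0, 0, 0, 0, 0, 0, 0, 0, 0, 0, 0, 0, 0, 0, 0, 0, 0, 0, 0, 0, 0, 0, 0, 0, 0, 0, 0, 0, 0, 0, 0, 0, 0, 0, 0, 0, 0]}}

```text
t: 10.25
tcp_pos: [0.4114, 0.201, 0.4707]
eef_rot: [0.483, 0.516, 0.484, -0.516]
contact_force: [0.4, -0.1, -0.0]
gripper_width: -0.0001
```

Run:
```python
from h import *
from scipy.optimize import least_squares
def off(n,p):
    u,v=proj(p,W([.5107,.1954,0,-.0634],[[0,0,.11]]))[0]; return np.array([u,v])
old=cv2.imread("pics/open.png")
ps={n:eyes.grab_frame(n) for n in("scene","side")}
new=[]
for n,p in ps.items():
    im=cv2.resize(p["img"],None,fx=4,fy=4,interpolation=cv2.INTER_CUBIC); new.append(cv2.getRectSubPix(im,(400,400),tuple((off(n,p)*4).tolist())))
d=np.abs(np.hstack(new).astype(int)-old).max(2); print("changed px", (d>40).sum(), np.argwhere(d>40).mean(0))
# free-edge corners (+y then -y) read from open.png crops
obs={"scene":[(172,172),(248,147)],"side":[(512,196),(636,118)]}
# scene: left corner=?; pair by which assignment fits
px={n:(np.array(o)-[200+(400 if n=="side" else 0),200])/4+off(n,ps[n]) for n,o in obs.items()}
for sw in ([0,1],[1,0]):
    X=[]
    for i in (0,1):
        a=px["scene"][i]; b=px["side"][sw[i]]
        r=least_squares(lambda x:np.r_[proj(ps["scene"],x)[0]-a,proj(ps["side"],x)[0]-b],[.49,.19,.15]); X.append(r.x); print(sw,i,r.x.round(3),round(r.cost,2))
    X=np.array(X)
    hx=W([.5107,.1954,0,-.0634],[[.055,0,0]])[0]
    print("width",np.linalg.norm(X[0]-X[1]),"angle",[(round(float(np.arctan2(x[2]-z,hx[0]-x[0])),2)) for x in X for z in (.09,.1)])
```

```text
changed px 149 [148.81879195 408.34899329]
[0, 1] 0 [0.523 0.22  0.134] 194.1
[0, 1] 1 [0.515 0.183 0.185] 108.19
width 0.06336133962748884 angle [0.8, 0.67, 1.08, 1.03]
[1, 0] 0 [0.512 0.152 0.161] 0.36
[1, 0] 1 [0.526 0.249 0.159] 13.89
width 0.09806630530532266 angle [0.93, 0.86, 1.04, 0.97]
```

The free edge triangulates to z of about 0.16 and an angle of about 0.9 rad, and the hatch is still: the few changed pixels match the drawn red dots. I'm handing in.

```bash
python3 -c "
from cell import robot; print(robot.hand_in())"
```

```text
the job is handed in; nothing more can be done
None
```

I opened the wide hatch on the white reader with one press and handed the job in at about 10.4 s. hand_in gives no verdict, so whether it counts as passed is not confirmed.

- **Press:** I pressed with the closed fingertips about 14 mm from the hatch's free edge. The tip went down about 6 mm to the hard stop. The last wrist reading was about 13 N vertically (14 N in all).
- **Release:** I lifted straight up and pulled back about 80 mm towards the robot. The fingertips were then about 0.3 m above the bench and touching nothing.
- **Open and still:** I watched for over 3 s with the force reading near zero. Two pictures about a second apart showed no movement.
- **Angle, rough check only:** triangulating the free edge from hand-read pixels gave 0.86–1.04 rad against the 0.9 rad stop. One corner fitted poorly, and the edge came out 98 mm wide instead of 80 mm.
- **Not checked:** I did not measure the narrow hatch or the loose things again afterwards. Contact was felt only during the press on the wide hatch.

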